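# Release and open one well of the topping station

## Task

On the sushi topping station, open the well whose cover has the straight bar on top: press that lane's black snap tab all the way down, then push the cover along its lane, away from the robot and over the tab, until its well is fully open. Only press and push, never lift the cover; leave the round-knob cover and its tab alone, and everything else where it stands.

Things in the scene. Friction and masses are not known exactly. Their poses are not given: they have to be found in the camera images.
- station: Fixed aluminium topping station, 278 x 228 x 97 mm (x, y, z). Origin on the table midway between its two wells; x points away from the robot (yaw up to 0.35 rad), the way covers slide; y left, z up. Two lanes along x, centred at y = +56 and -56 mm, 104 mm wide between 97 mm high guide walls. The wells are open from x = -66 to 56 mm; a back wall at x = -66 to -72 mm is 90 mm high.
- cover_bar: White cover, plate 130 x 100 x 6 mm, 0.1-0.2 kg, lying loose on its ledges, with a straight dark steel BAR on top: 10 mm thick (x), 64 wide (y), 18 tall, centred 35 mm towards -x of the plate's centre. Origin: centre of the underside. Starts in either lane at station x = 0, axes as the station's; slides along +x. 121 mm of travel opens the well fully, 135 mm brings it to the end wall.
- cover_knob: The other cover, in the other lane: same plate, but with a ROUND dark steel knob (28 mm across, 18 mm tall) in place of the bar, at the same spot. Origin at the centre of the underside. To be left alone.
- tab_left (a joint): Travel of the snap tab of the left lane (station y = +56 mm): 0 = up, blocking the cover (may start up to 2 mm down), 0.016 m = fully down. It moves straight down with about 3 N, and stays down when let go; from 0.012 on, the cover is free to pass over it.
- tab_right (a joint): The same for the snap tab of the right lane (station y = -56 mm).
- tab_left_top (a point): Centre of the top face of the left lane's snap tab: black ribbed pad, 40 mm (x) by 44 mm (y), just beyond the far edge of the cover (3 mm gap), at station x = 88 mm; its top is 97 mm above the table when up and 81 mm when fully down. Axes as the station's.
- tab_right_top (a point): Centre of the top face of the right lane's snap tab; otherwise the same.
- bay_left (a point): Middle of the left lane's parking bay (station x = 133, y = +56 mm), 85 mm above the table, level with the two ledges the covers slide on. Between the ledges (84 mm apart) the bay is free down to 36 mm. The end wall is at station x = 200 mm, 97 mm high. A fully opened cover has its origin about here.
- bay_right (a point): Middle of the right lane's parking bay (station x = 133, y = -56 mm), 85 mm above the table, level with the two ledges the covers slide on. Between the ledges (84 mm apart) the bay is free down to 36 mm. The end wall is at station x = 200 mm, 97 mm high. A fully opened cover has its origin about here.
- soy: amber soy-sauce bottle with a red cap, 38 mm across, 100 mm tall, standing to the left of the station; origin at the centre of its underside; bystander
- dish: small white sauce bowl, 64 mm across, 24 mm tall, standing to the right of the station; origin at the centre of its underside; bystander
- jar: orange jar with steel lid, 80 mm across, 125 mm tall, far left; origin at the centre of its underside; bystander
- pickles: dark jar with black lid, 86 mm across, 105 mm tall, far left; origin at the centre of its underside; bystander
- mug: white mug, 76 mm across, 90 mm tall, right side; origin at the centre of its underside; bystander
- paddle: wooden rice paddle lying on the table, front left near the robot; origin within it on its underside; bystander
- plates: white plate, 180 mm across, 22 mm tall, right side at the back; origin at the centre of its underside; bystander

How it is judged:
By the outcome, as a careful person would: the job done as asked, in the order asked, and still so for the second after the job is handed in, with the robot touching nothing.
It also fails if it takes over 38 s, if anything falls off the work surface, if the arm or the gripper's body presses on something with over 40 N, if the wrist force passes 120 N, or if a joint passes its speed limit or range.

## Robot

A 7-joint arm with a two-finger parallel gripper is mounted at the origin on the work surface. World frame = base frame: x ahead of the robot, y to its left, z up, the work surface at z = 0. Lengths are in m, angles in rad, forces in N, time in s.
With the tool pointing down it reaches from about 0.4 to 0.875 m from the base axis. Payload 6.5 kg.
Tool frame: the origin (TCP) lies at the very end of the fingers, on their centre line; the grasp point (between the pads) lies 19 mm behind it; x points along the fingers, y is the direction in which the jaws open and shut, and the axes are right-handed (so a half turn about x gives the same grasp; the last joint's range is limited). The gripper opens to 88 mm and grips with 3 to 60 N. Pads are 18 mm wide; open, the fingers measure 123 mm over their backs; the gripper's body (75 mm by 187 mm) begins 45 mm behind the grasp point.
Start: joints at [1.068, 0.536, -0.004, 1.538, 0.003, 1.067, -0.071], TCP at [0.275, -0.589, 0.239] pointing down, gripper open.
Joint ranges: [-2.7, 2.7], [-0.37, 2.16], [-1.27, 1.26], [0.24, 2.4], [-1.31, 4.45], [0.19, 1.91], [-2.76, 2.76]. Speed limits (rad/s): [2.39, 2.39, 3.14, 3.14, 3.14, 3.14, 3.14].

## Interface

Orientations are given as a unit quaternion [w, x, y, z].
In Python, from workcell import r gives the robot as it stands.
- The arm moves only by the tool servo_tool, never from a script. Its argument "deltas" is a list of rows, each a list of 2 entries, a list of its own where there are three numbers: the shift along the world's x, y, z in mm, then the turn, a rotation vector about the world's x, y, z in degrees. In form: [[[dx, dy, dz], [ax, ay, az]], ...]. A call has 1 to 20 rows; each row is the pose to reach, as a shift and turn from the pose measured when the call began; what a row does not reach only later rows make up. A row lasts 1/10 s, in which the tool goes at most 50 mm and 8.59 degrees, less where a joint would pass 70% of its speed; a pose out of reach is approached as far as the arm can. A call with a gripper value outside its range is refused whole. "gripper" is the closure, from 0 (fully open) to 1 (shut), set as the call begins (left out, the last holds). The fingers move at their own pace and stop on an object; the grip force is fixed at half the most. Time passes only in rows, so rows that repeat a pose let the fingers close. It gives the time, the measured TCP pose, the force and the opening at its end, in the units of the state.
- r.observe(): the state, without advancing time (a new reading comes with each control period).
- r.snapshot(name): name is "scene" or "top"; returns a dict with "color" (480x640x3 uint8, red, green, blue), "mtx" (3x3 intrinsics, pixels), "D" ([k1, k2, p1, p2, k3] as OpenCV has them; the pictures are not rectified), "cam_to_world" (4x4, takes a point from camera to world coordinates). Camera axes: x right, y down, z forward; pixel columns grow to the right and rows downward; lengths in m; the calibration is good to about 2 mm. A picture is of the moment at which its call begins. There is no depth.
- r.job_done(): hands the job in, once; it reports no verdict.
Trained networks look in a picture, given as the dict that the camera call returned (one of the last four; its "shot" number tells which), for a name from the list of things; names that differ only in an ending like _2 or _b are one class to them, and where a whole thing is asked for, a point or a joint stands for the part that bears it (a point fixed in the world has none). Each returns a list of dicts, best first, with "score" (0 to 1); they miss things now and then, are a little off and sometimes report something else, mostly with a low value. They report only what shows in the picture. A call takes as long as a camera call.
- r.boxes_of(picture, thing): "extent" ([centre column, centre row, width, height] in pixels, round what is visible of it).
- r.outline_of(picture, thing): "pixels" (480x640 bool, what is visible of it) and "extent" ([centre column, centre row, width, height] in pixels, round what is visible of it).
- r.place_of(picture, thing): "uv" ([column, row] in pixels: a listed point, or the origin of a listed thing).
The state is a dict: "t": time; "q": joint angles; "qvel": joint speeds; "tau": joint torques, N m; "position": TCP position; "orientation": TCP orientation; "contact_force": force on the tool from outside, world axes, zero at the start; "moment": the same for the moment, N m; "finger_gap": opening from 0.0 (shut) to 1.0 (fully open).
Only numpy, scipy, OpenCV 4.12 (cv2) and the standard library are available. Lean on these libraries where they do the work, as an engineer would, in place of code of your own. Each camera call takes 0.05 s, during which the arm holds its last target.

## Working session

There is one attempt and no reset: what is moved stays moved. The work goes in short steps, Python scripts to look and compute and a tool call to move; the robot and the scene stay as the last step left them, time stands still between calls to the robot, and variables do not carry over. Pictures are saved under pics/ and viewed, and the job is handed in when it is done.

Besides the shell and the picture viewer there is one more tool, called after "Call:" by a JSON object that holds its "op" and its "data". servo_tool: Moves the arm, as the interface text tells. Its arguments: {"type":"object","properties":{"deltas":{"type":"array"},"gripper":{"type":"number"}},"required":["deltas"]}

```bash
mkdir -p pics; python3 - <<'E'
from workcell import r
import cv2,pickle
o=r.observe();print(o['t'],o['position'],o['orientation'],o['contact_force'],o['finger_gap'])
for n in("scene","top"):
    s=r.snapshot(n);cv2.imwrite(f"pics/{n}0.png",s["color"][:,:,::-1])
    print(n,s["mtx"].tolist(),s["D"],s["cam_to_world"].round(4).tolist())
    for th in("cover_bar","cover_knob","station","tab_left_top","tab_right_top","bay_left","bay_right"):
        print(th,[(round(d["score"],2),[round(float(x),1) for x in d["uv"]]) for d in r.place_of(s,th)][:3])
    pickle.dump({k:s[k] for k in s},open(f"{n}0.pkl","wb"))
print(r.observe()['t'])
E
```

```text
0.0 [ 0.27468754 -0.58844661  0.23784597] [-0.15263241 -0.69012855 -0.15380321  0.6904857 ] [0.01608699 0.1716347  0.84666275] 1.0038814238167189
scene [[463.404522398697, 0.0, 316.65964295171415], [0.0, 463.404522398697, 235.82125159895838], [0.0, 0.0, 1.0]] [-0.05194409  0.          0.          0.          0.        ] [[0.0898, 0.5761, -0.8124, 1.5822], [0.9957, -0.0688, 0.0613, -0.121], [-0.0206, -0.8145, -0.5798, 0.8775], [0.0, 0.0, 0.0, 1.0]]
cover_bar [(0.97, [338.6, 249.4]), (0.74, [160.8, 272.3])]
cover_knob [(0.68, [383.2, 251.0]), (0.49, [160.8, 274.0])]
station [(0.83, [359.1, 271.2]), (0.54, [484.8, 283.1])]
tab_left_top [(0.66, [387.0, 264.2])]
tab_right_top [(0.49, [343.3, 262.9])]
bay_left [(0.62, [158.8, 273.8])]
bay_right [(0.81, [344.9, 279.7])]
top [[596.9717237542327, 0.0, 315.50331586295096], [0.0, 596.9717237542327, 227.9482786369214], [0.0, 0.0, 1.0]] [-0.16257366  0.          0.          0.          0.        ] [[-0.0515, -0.978, 0.2021, 0.1857], [-0.9987, 0.0493, -0.0161, -0.0134], [0.0058, -0.2027, -0.9792, 1.5025], [0.0, 0.0, 0.0, 1.0]]
cover_bar [(0.61, [287.2, 205.2])]
cover_knob [(0.68, [239.4, 202.9])]
station [(0.6, [265.2, 210.5]), (0.45, [287.2, 203.3])]
tab_left_top [(0.62, [158.6, 316.1]), (0.56, [242.1, 167.9])]
tab_right_top [(0.87, [289.9, 166.7])]
bay_left [(0.72, [247.8, 150.2]), (0.61, [266.3, 212.5])]
bay_right [(0.93, [288.8, 155.5]), (0.45, [289.8, 206.5])]
0.8
```

```bash
python3 - <<'E'
import pickle,cv2
for n,(x0,x1,y0,y1) in dict(top=(180,350,110,260),scene=(280,460,190,330)).items():
    s=pickle.load(open(n+"0.pkl","rb"))["color"][:,:,::-1]
    cv2.imwrite(f"pics/{n}0z.png",cv2.resize(s[y0:y1,x0:x1],None,fx=4,fy=4,interpolation=cv2.INTER_CUBIC))
E
```

```text
(no output)
```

View pics/top0.png

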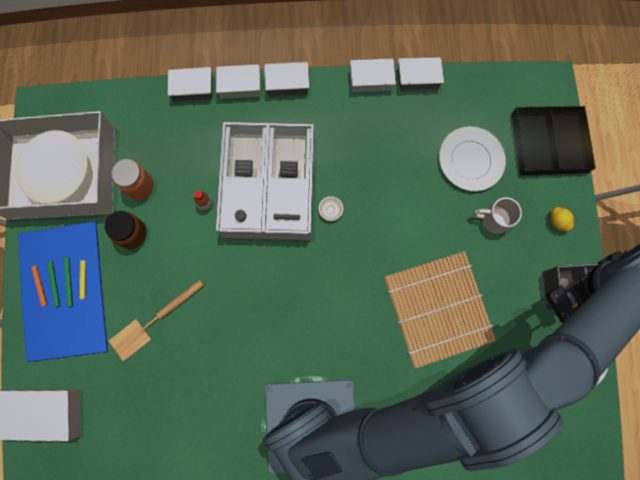

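View pics/scene0.png

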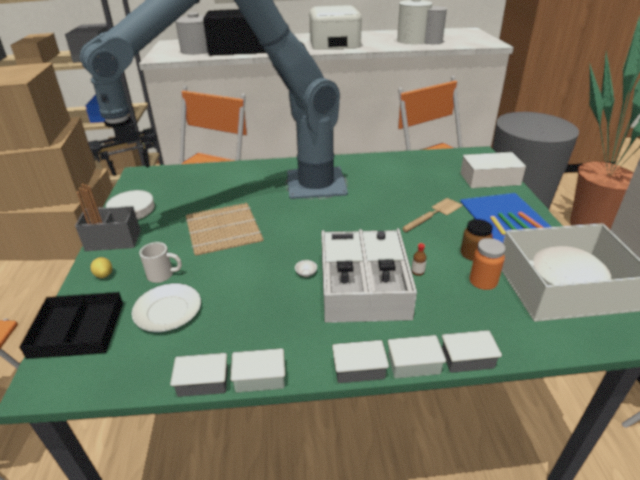

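```bash
sleep 0
```

```text
(no output)
```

View pics/top0z.png

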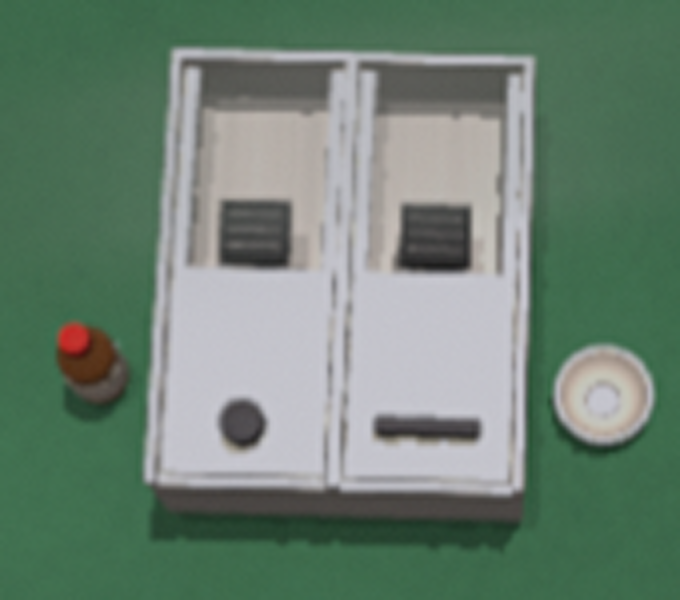

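View pics/scene0z.png

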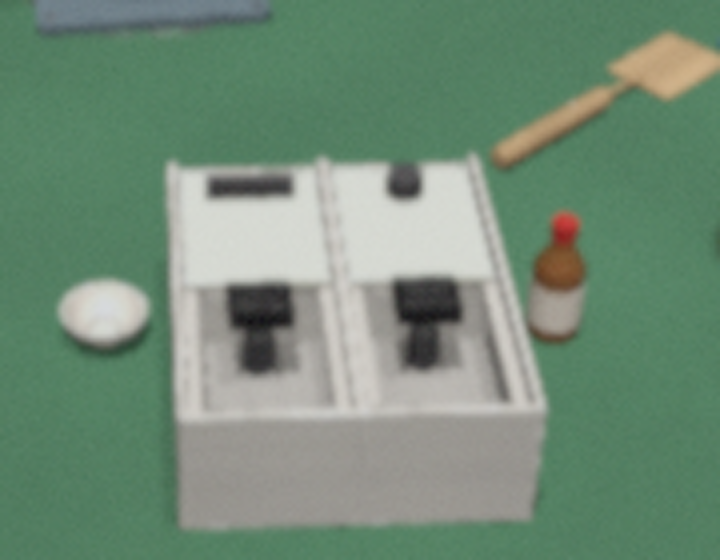

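```bash
cat > fit.py <<'E'
import pickle,cv2,numpy as np
from scipy.optimize import least_squares
S={n:pickle.load(open(n+"0.pkl","rb")) for n in("top","scene")}
def proj(s,P):
    T=np.linalg.inv(s["cam_to_world"]);return cv2.projectPoints(np.array(P,float),cv2.Rodrigues(T[:3,:3])[0],T[:3,3],s["mtx"],s["D"])[0][:,0]
off=dict(top=(180,110),scene=(280,190))
F=dict(top=[((173,50),(206,114,97)),((534,58),(206,-114,97)),((148,482),(-72,114,97)),((523,491),(-72,-114,97)),((427,425),(-35,-56,109)),((242,421),(-35,56,109)),((436,232),(88,-56,97)),((256,229),(88,56,97))],
scene=[((180,418),(206,-114,97)),((545,408),(206,114,97)),((170,165),(-72,-114,97)),((475,155),(-72,114,97)),((260,292),(88,-56,97))])
def w(p,P):
    x,y,a=p;P=np.array(P)/1000;R=np.array([[np.cos(a),-np.sin(a),0],[np.sin(a),np.cos(a),0],[0,0,1]]);return P@R.T+[x,y,0]
def res(p,ns=("top","scene")):
    o=[]
    for n in ns:
        z=np.array([f[0] for f in F[n]],float);uv=(z+.5)/4-.5+off[n]
        o.append((proj(S[n],w(p,[f[1] for f in F[n]]))-uv))
    return np.concatenate(o).ravel()
for ns in(("top","scene"),("top",),("scene",)):
    q=least_squares(res,[.6,0.1,0],args=(ns,),loss="soft_l1");print(ns,q.x.round(4));print(res(q.x,ns).reshape(-1,2).round(1).tolist())
    if len(ns)==2:
        for k,P in dict(bar=(-35,-56,109),tab=(88,-56,97),bay=(133,-56,85)).items():print(k,w(q.x,[P]).round(4))
E
python3 fit.py; python3 - <<'E'
from workcell import r
from scipy.spatial.transform import Rotation as R
o=r.observe();q=o['orientation'];print(R.from_quat(q[[1,2,3,0]]).as_matrix().round(3))
E
```

```text
('top', 'scene') [ 0.5451  0.0848 -0.0743]
[[-0.3, 0.1], [-0.1, -0.2], [-0.8, 0.3], [-0.0, 0.3], [0.1, 0.1], [-0.2, 0.0], [-0.3, 0.7], [-0.6, 0.5], [-1.0, 1.2], [0.1, 1.2], [-1.1, -0.0], [-0.2, 0.5], [-0.5, 1.9]]
bar [[0.506  0.0316 0.109 ]]
tab [[0.6287 0.0224 0.097 ]]
bay [[0.6736 0.0191 0.085 ]]
('top',) [ 0.5456  0.0841 -0.0746]
[[-0.0, -0.1], [0.2, -0.4], [-0.5, 0.1], [0.2, 0.1], [0.4, -0.1], [0.0, -0.2], [0.0, 0.5], [-0.4, 0.3]]
('scene',) [ 0.541   0.0871 -0.076 ]
[[-0.4, -0.1], [0.4, 0.0], [-0.4, -0.9], [0.3, -0.3], [0.1, 0.9]]
[[ 0.     0.423 -0.906]
 [-0.    -0.906 -0.423]
 [-1.     0.     0.   ]]
```

Call:
{"op": "servo_tool", "data": {"deltas": [[[10, 15, 0], [0, 0, 0]], [[30, 48, 0], [0, 0, -2]], [[52, 88, 0], [0, 0, -4]], [[75, 129, 0], [0, 0, -6]], [[98, 169, 0], [0, 0, -8]], [[122, 210, 0], [0, 0, -10]], [[145, 250, 0], [0, 0, -12]], [[168, 290, 0], [0, 0, -14]], [[191, 330, 0], [0, 0, -16]], [[215, 370, 0], [0, 0, -18]], [[238, 411, 0], [0, 0, -20]], [[261, 451, 0], [0, 0, -22]], [[284, 490, 0], [0, 0, -24]], [[307, 530, 0], [0, 0, -26]], [[328, 565, -10], [0, 0, -28]], [[344, 593, -30], [0, 0, -29.3]], [[352, 608, -60], [0, 0, -29.3]], [[354, 611, -90], [0, 0, -29.3]], [[354, 611, -110], [0, 0, -29.3]], [[354, 611, -110], [0, 0, -29.3]]], "gripper": 1}}

```text
t: 2.8
position: [0.6261, 0.0236, 0.1258]
orientation: [0.026, -0.705, 0.026, 0.709]
contact_force: [-0.1, -0.5, 0.0]
finger_gap: 0.002
```

```bash
cat > look.py <<'E'
import sys,cv2,numpy as np
from workcell import r
tag=sys.argv[1];ims=[]
for n,(x0,x1,y0,y1) in dict(top=(190,340,100,260),scene=(290,440,190,350)).items():
    s=r.snapshot(n);ims.append(cv2.resize(s["color"][y0:y1,x0:x1,::-1],None,fx=2.6,fy=2.6,interpolation=cv2.INTER_CUBIC))
cv2.imwrite(f"pics/{tag}.png",np.hstack(ims))
o=r.observe();print(o['t'],o['position'],o['orientation'],o['contact_force'])
E
python3 look.py a1
```

```text
2.9 [0.62875628 0.02285881 0.12927154] [ 0.02623985 -0.70658652  0.02603763  0.70666046] [-0.10309206 -0.86847571  0.1242191 ]
```

View pics/a1.png

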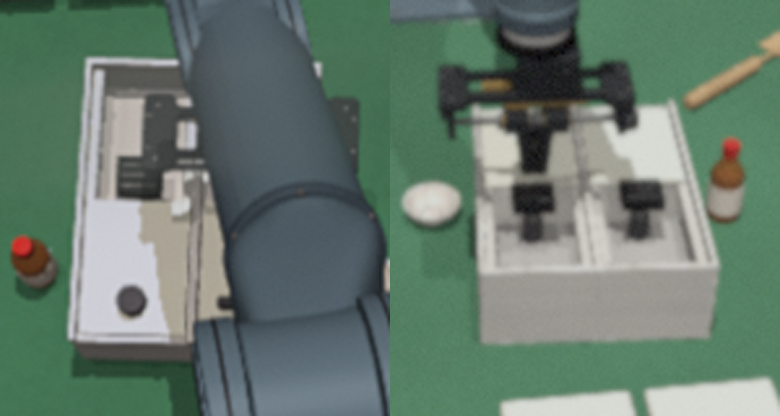

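Closed fingers hang centred over the right tab (scene view: fingers about col 535, tab about col 533). I'll press down now.

Call:
{"op": "servo_tool", "data": {"deltas": [[[0, 0, -12], [0, 0, 0]], [[0, 0, -24], [0, 0, 0]], [[0, 0, -31], [0, 0, 0]], [[0, 0, -35], [0, 0, 0]], [[0, 0, -39], [0, 0, 0]], [[0, 0, -43], [0, 0, 0]], [[0, 0, -46], [0, 0, 0]], [[0, 0, -48], [0, 0, 0]], [[0, 0, -49], [0, 0, 0]], [[0, 0, -49], [0, 0, 0]]]}}

```text
t: 3.9
position: [0.6287, 0.0228, 0.0814]
orientation: [0.026, -0.707, 0.026, 0.707]
contact_force: [-6.2, -0.3, 12.5]
finger_gap: 0.006
```

Call:
{"op": "servo_tool", "data": {"deltas": [[[0, 0, -2], [0, 0, 0]], [[0, 0, -2], [0, 0, 0]]]}}

```text
t: 4.1
position: [0.6287, 0.0228, 0.0814]
orientation: [0.026, -0.706, 0.026, 0.707]
contact_force: [-8.1, -0.2, 18.6]
finger_gap: 0.006
```

Call:
{"op": "servo_tool", "data": {"deltas": [[[0, 0, 10], [0, 0, 0]], [[0, 0, 30], [0, 0, 0]], [[0, 0, 55], [0, 0, 0]], [[-15, 1, 68], [0, 0, 0]], [[-40, 3, 70], [0, 0, 0]], [[-65, 5, 70], [0, 0, 0]], [[-90, 6, 70], [0, 0, 0]], [[-115, 8, 70], [0, 0, 0]], [[-133, 10, 70], [0, 0, 0]], [[-141, 10, 60], [0, 0, 0]], [[-141, 10, 50], [0, 0, 0]], [[-141, 10, 45], [0, 0, 0]], [[-141, 10, 45], [0, 0, 0]]]}}

```text
t: 5.4
position: [0.4881, 0.0327, 0.1257]
orientation: [0.026, -0.706, 0.026, 0.707]
contact_force: [0.5, 0.6, 0.0]
finger_gap: 0.004
```

```bash
python3 look.py a2
```

```text
5.5 [0.48839685 0.03280053 0.12631731] [ 0.02633685 -0.70656114  0.02633784  0.7066711 ] [ 0.75004631  0.12686908 -0.19560381]
```

View pics/a2.png

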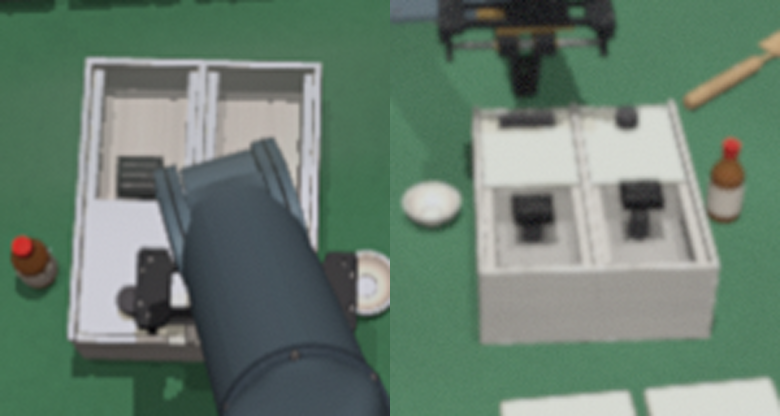

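Call:
{"op": "servo_tool", "data": {"deltas": [[[0, 0, -8], [0, 0, 0]], [[0, 0, -14], [0, 0, 0]], [[0, 0, -20], [0, 0, 0]], [[0, 0, -25], [0, 0, 0]], [[0, 0, -28], [0, 0, 0]], [[0, 0, -28], [0, 0, 0]]]}}

```text
t: 6.1
position: [0.4881, 0.0328, 0.0978]
orientation: [0.026, -0.706, 0.026, 0.707]
contact_force: [-0.2, -0.0, -0.2]
finger_gap: 0.005
```

Clear of everything. Pushing slowly in two stages.

Call:
{"op": "servo_tool", "data": {"deltas": [[[2, 0, 0], [0, 0, 0]], [[5, 0, 0], [0, 0, 0]], [[9, -1, 0], [0, 0, 0]], [[14, -1, 0], [0, 0, 0]], [[20, -1.5, 0], [0, 0, 0]], [[27, -2, 0], [0, 0, 0]], [[34, -2.5, 0], [0, 0, 0]], [[41, -3, 0], [0, 0, 0]], [[48, -3.6, 0], [0, 0, 0]], [[55, -4, 0], [0, 0, 0]], [[60, -4.5, 0], [0, 0, 0]], [[60, -4.5, 0], [0, 0, 0]]]}}

```text
t: 7.3
position: [0.5491, 0.0282, 0.0979]
orientation: [-0.026, 0.707, -0.026, -0.707]
contact_force: [0.1, -1.8, 0.5]
finger_gap: 0.003
```

```bash
python3 look.py a3
```

```text
7.4 [0.54827596 0.02824667 0.0978222 ] [ 0.02627638 -0.70638766  0.02635445  0.70684614] [-0.67349156  0.29307176  0.2198426 ]
```

View pics/a3.png

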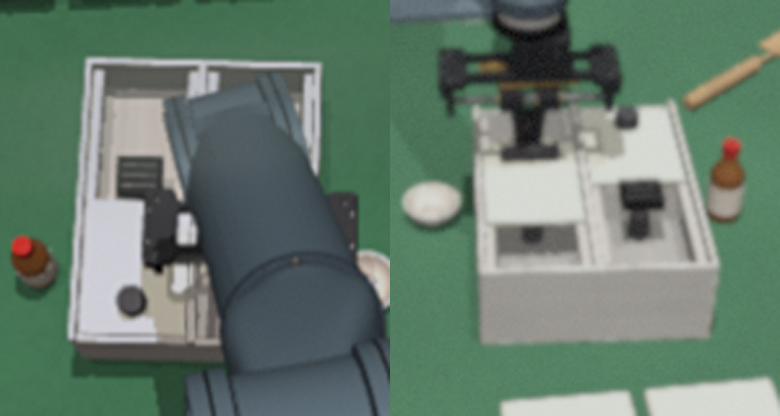

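The cover has slid over the tab (its front edge is at about row 222 in the scene view). Pushing on.

Call:
{"op": "servo_tool", "data": {"deltas": [[[4, -0.3, 0], [0, 0, 0]], [[10, -0.8, 0], [0, 0, 0]], [[17, -1.3, 0], [0, 0, 0]], [[24, -1.8, 0], [0, 0, 0]], [[31, -2.3, 0], [0, 0, 0]], [[38, -2.8, 0], [0, 0, 0]], [[45, -3.4, 0], [0, 0, 0]], [[52, -3.9, 0], [0, 0, 0]], [[58, -4.3, 0], [0, 0, 0]], [[63, -4.7, 0], [0, 0, 0]], [[67, -5, 0], [0, 0, 0]], [[70, -5.2, 0], [0, 0, 0]], [[72, -5.4, 0], [0, 0, 0]], [[72, -5.4, 0], [0, 0, 0]]]}}

```text
t: 8.8
position: [0.6206, 0.0228, 0.0979]
orientation: [0.026, -0.707, 0.026, 0.707]
contact_force: [-0.3, 0.7, -0.5]
finger_gap: 0.005
```

```bash
python3 look.py a4
```

```text
8.9 [0.62049101 0.0228317  0.09791041] [ 0.0263184  -0.7066005   0.02635759  0.7066317 ] [-0.02125966  0.36344479  0.18071201]
```

View pics/a4.png

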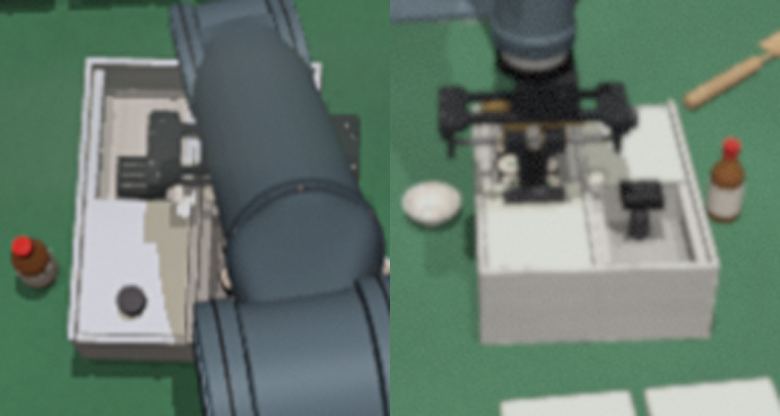

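Call:
{"op": "servo_tool", "data": {"deltas": [[[-5, 0, 0], [0, 0, 0]], [[-15, 1, 0], [0, 0, 0]], [[-20, 1, 15], [0, 0, 0]], [[-22, 1, 45], [0, 0, 0]], [[-24, 1, 80], [0, 0, 0]], [[-28, -5, 115], [0, 0, 0]], [[-38, -30, 135], [0, 0, 0]], [[-50, -65, 140], [0, 0, 0]], [[-64, -102, 140], [0, 0, 0]], [[-78, -140, 140], [0, 0, 0]], [[-92, -178, 140], [0, 0, 0]], [[-106, -216, 140], [0, 0, 0]], [[-120, -254, 140], [0, 0, 0]], [[-134, -292, 140], [0, 0, 0]], [[-148, -330, 140], [0, 0, 0]], [[-162, -365, 140], [0, 0, 0]], [[-175, -395, 140], [0, 0, 0]], [[-180, -410, 140], [0, 0, 0]], [[-180, -410, 140], [0, 0, 0]]]}}

```text
t: 10.8
position: [0.4393, -0.3889, 0.2386]
orientation: [-0.027, 0.707, -0.028, -0.706]
contact_force: [-0.3, 0.1, 0.0]
finger_gap: 0.007
```

```bash
python3 look.py a5; python3 - <<'E'
import sys;sys.argv=['x']
from workcell import r
import cv2,numpy as np
s=r.snapshot("top");c=s["color"][110:260,180:350,::-1]
exec(open("fit.py").read().split("for ns in((")[0])
T=s;p=(.5451,.0848,-.0743)
for d in(121,129,135):print(d,((proj(T,w(p,[(d-40,-56,109),(d-65,-100,91),(d-65,-12,91)]))-[180,110]+.5)*4-.5).round(0).tolist())
cv2.imwrite("pics/a5z.png",cv2.resize(c,None,fx=4,fy=4,interpolation=cv2.INTER_CUBIC))
E
```

```text
10.9 [ 0.44144317 -0.3854065   0.23819367] [-0.02617515  0.70687127 -0.02543996 -0.7063998 ] [ 0.04873621  0.19353201 -0.3513832 ]
121 [[434.0, 240.0], [505.0, 289.0], [362.0, 286.0]]
129 [[434.0, 227.0], [506.0, 277.0], [363.0, 273.0]]
135 [[435.0, 218.0], [506.0, 267.0], [363.0, 264.0]]
```

View pics/a5.png

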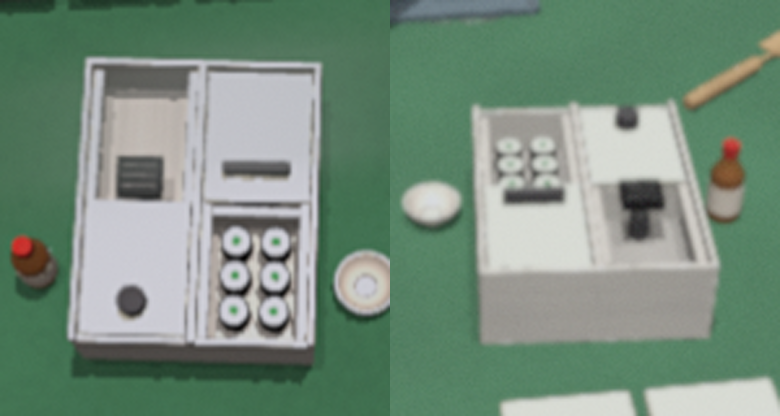

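View pics/a5z.png

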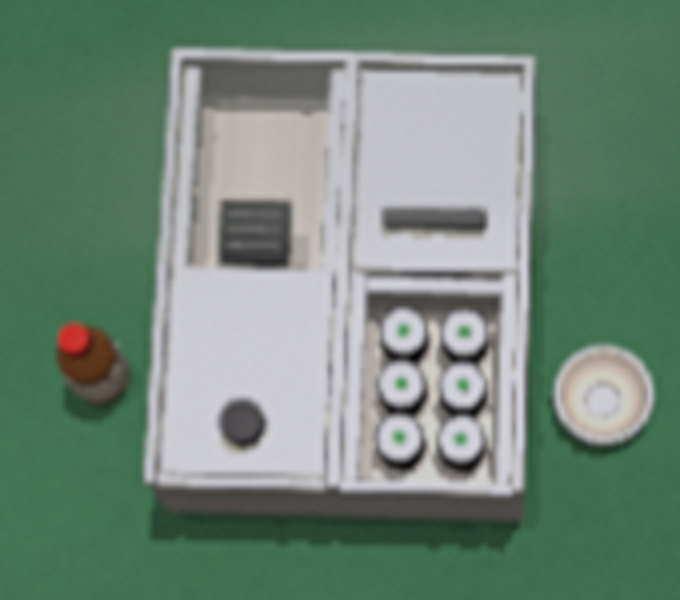

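The bar cover's rear edge is at row ~271–274 of the zoomed view, about 130 mm of travel against the 121 mm needed. The knob cover and its tab sit at the same pixels as before, and so do the soy bottle and dish.

```bash
python3 -c "
from workcell import r
print(r.job_done());print(r.observe()['t'])"
```

```text
the job is handed in; nothing more can be done
None
the job is handed in; nothing more can be done
```

The well under the bar cover, in the right lane, is fully open, and the job is handed in.

- **Tab:** I pressed the right tab down with the closed fingers until it hit a firm stop. The fingertips read 81.4 mm, which is fully down, and the force was about 19 N.
- **Cover:** I pushed it from behind the bar, without lifting, along the lane and over the tab. I then backed off, lifted clear and moved the arm away.
- **Last checks:** the final top picture puts the cover's travel at about 129–130 mm, where 121 mm opens the well and 135 mm is the end wall. The well shows fully open. The knob cover, its tab, the soy bottle and the dish looked unmoved; I didn't check the other bystanders again in that cropped view.
- **Time and force:** about 11 s of robot time, with no force worth noting during the push or afterwards. No check failed. The station position fitted from the two cameras separately differed by 4–5 mm; I used the combined fit, which matched the top picture to within 1 pixel.

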